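# Find the bored end of a blind spacer on the depth-check pin and present it bore-up

### The job

The square aluminium spacer lying on the bench has a blind bore in only one of its two ends: find that end by trying the spacer on the depth-check pin clamped in the vice, and slide the bored end fully home, until it meets the pin's collar. Then take the spacer off, turn it bore-up and finish still holding it in the gripper, steady and upright, about 20 cm above the bench with nothing else touching it, so that I can look down into the bore. Leave the other things on the bench where they are.

Things in the scene. Friction and masses are not known exactly. Their poses are not given: they have to be found in the camera images.
- spacer: Loose square aluminium bar, 28 x 28 x 64 mm, about 110 g, lying on its side. Origin at its middle (14 mm above the bench as it lies); own x along its length, y and z square to its sides. One end face is plain, the other has a centred blind bore, 16 mm across, 42 mm deep, 1 mm chamfer; outside, both ends are alike. Which end is bored is not told: feel it on the pin (or see it).
- vice: Low steel vice fixed to the bench: 62 mm along its x, 150 mm along its y, 68 mm high, with a thin screw and 62 mm crossbar 22 mm farther out at -y. Origin at the centre of its underside, z up. Between its jaws a dark square shank carries the depth-check pin, which points level along the vice's -x, roughly towards the robot.
- collar_face (a point): Centre of the front face of the pin's collar (34 mm across), 52 mm above the bench; axes as the vice's. The pin, 13 mm thick, nose rounded, stands out 36 mm from here along -x. Bored end home: its face meets the collar, the spacer's middle is 32 mm from here; a plain end stops at the nose (68 mm). Let go there, the spacer stays on the pin.
- sleeve: Bystander: short round aluminium tube standing on end, 26 mm across, 22 mm high, open right through. Origin at the centre of its underside.
- glue: Bystander: small upright bottle with a cap, 28 mm across, 75 mm high. Origin at the centre of its underside.
- screwdriver: Bystander: screwdriver lying along its own x, about 200 mm long.
- solder: Bystander: solder reel lying flat, 54 mm across, 40 mm high. Origin at the centre of its underside.
- flux: Bystander: low jar with a cap, 48 mm across, 32 mm high. Origin at the centre of its underside.
- washbottle: Bystander: upright white wash bottle, 64 mm across, 150 mm high. Origin at the centre of its underside.
- dish: Bystander: small black dish, 70 mm across, 28 mm high. Origin at the centre of its underside.
Things that resemble listed ones, but are neither listed nor needed, are in the scene too. Of the things that look like the spacer, the smallest one is meant. What is shaped like the vice but turquoise is not meant.

How it is judged (in metres and radians):
On the way:
1. the spacer's bore is fully home on the check pin, its end face at the collar (x of spacer in the frame of collar_face between -0.036 and -0.028 m and y of spacer in the frame of collar_face between -0.005 and 0.005 m and z of spacer in the frame of collar_face between -0.005 and 0.005 m and angle between the x axis of spacer and the x axis of vice, either way round below 0.15 rad), for 0.1 s.
At the end, for the whole second after the job is handed in: After having been fully home on the pin (end face within 4 mm of the collar), the spacer is held between the gripper's fingers, the bored end up with its long axis within 0.25 rad of vertical, its middle at least 150 mm above the bench, still, and touching neither the vice nor a bystander (angle between spacer's own x axis and vertical above 2.89 rad and height (world z) of spacer above 0.15 m and contact force between spacer and the fingers above 2 N and contact force between spacer and vice below 0.05 N and contact force between spacer and washbottle below 0.05 N and contact force between spacer and glue below 0.05 N and linear speed of spacer below 0.03 m/s and angular speed of spacer below 0.25 rad/s and contact force between spacer and sleeve below 0.05 N and contact force between spacer and screwdriver below 0.05 N and contact force between spacer and solder below 0.05 N and contact force between spacer and flux below 0.05 N and contact force between spacer and dish below 0.05 N); the arm keeps its last pose, push and grip.
It fails at once if a bystander is moved by more than 30 mm (distance of any of sleeve, glue, screwdriver, solder, flux, washbottle, dish from where it was at the start of the episode above 0.03 m).
It also fails if it takes over 72 s, if anything falls off the work surface, if the arm or the gripper's body presses on something with over 40 N, if the wrist force passes 120 N, or if a joint passes its speed limit or range.

### The arm

A 7-joint arm with a two-finger parallel gripper is mounted at the origin on the work surface. World frame = base frame: x ahead of the robot, y to its left, z up, the work surface at z = 0. Lengths are in mm, angles in rad, forces in N, time in s.
With the tool pointing down it reaches from about 400 to 875 mm from the base axis. Payload 4.4 kg.
Tool frame: the origin (TCP) lies midway between the tips of the shut fingers; the grasp point (between the pads) lies ctrl.grip_depth behind it (ctrl.grip_depth is the distance from the TCP to the grasp point, in mm); z points along the fingers, y is the line along which they close (so a half turn about z gives the same grasp; the last joint's range is limited). The gripper opens to 85 mm and grips with 20 to 120 N. Pads are 22 mm wide; open, the fingers measure 114 mm over their backs; the gripper's body (76 mm by 85 mm) begins 54 mm behind the grasp point. The pads swing forward as they close: fully open they stand 13 mm farther back than shut.
Start: joints at [-0.066, 0.628, 0.038, 1.517, -0.027, 0.996, -0.02], TCP at [650.014, 0.027, 231.313] pointing down, gripper open.
Joint ranges: [-3.06, 3.06], [-0.37, 2.12], [-1.25, 1.32], [0.18, 2.47], [-1.1, 4.24], [0.23, 1.98], [-2.94, 2.94]. Speed limits (rad/s): [2.57, 2.57, 3.14, 3.14, 3.14, 3.14, 3.14].

### API

Orientations are given as [roll, pitch, yaw] about the fixed x, y, z axes, in that order (R = Rz(yaw) Ry(pitch) Rx(roll)).
In Python, from cell import ctrl gives the robot as it stands.
- The arm moves only by the tool carry_out, never from a script. Its argument "deltas" is one flat list of numbers, 7 for each row, row after row: the turn, a rotation vector about the tool's x, y, z in degrees, then the shift along the tool's x, y, z in m, then the closure, from -1 (fully open) to 1 (shut). In form: [wx, wy, wz, dx, dy, dz, claw, wx, wy, wz, dx, dy, dz, claw, ...]. A call has 1 to 12 rows; each row shifts and turns the commanded pose from where the row before left it, along the tool's axes as they then stand; what a row does not reach is not made up. A row lasts 1/8 s, in which the tool goes at most 62.5 mm and 10.7 degrees, less where a joint would pass 70% of its speed; a pose out of reach is approached as far as the arm can. A call with a gripper value outside its range is refused whole. The fingers move at their own pace and stop on an object; the grip force is fixed at half the most. Time passes only in rows, so rows that do not move let the fingers close. It gives the time, the measured TCP pose, the force, the opening and the grip force at its end, in the units of the state.
- ctrl.read_state(): the state, without advancing time (a new reading comes with each control period).
- ctrl.get_image(name): name is "scene" or "side" or "wrist"; returns the picture (480x640x3 uint8, red, green, blue); there is no depth.
- ctrl.calibration(name): a dict with "mtx" (3x3 intrinsics, pixels), "R" (3x3) and "t" (3): a world point X has camera coordinates R X + t. Camera axes: x right, y down, z forward; pixel columns grow to the right and rows downward; lengths in mm; the calibration is good to about 2 mm. A picture is of the moment at which its call begins: read the wrist's pose just before it. calibration takes no time and is no camera call; for the wrist camera it gives the pose at the moment of the call.
- ctrl.finish_job(): hands the job in; it is judged then, once.
The state is a dict: "clock": time; "qpos": joint angles; "qd": joint speeds; "tau": joint torques, N m; "eef_pos": TCP position; "tool_rot": TCP orientation; "force": force on the tool from outside, world axes, zero at the start; "torque": the same for the moment, N m; "width": finger opening in mm; "gripper_force": force on a finger pad.
Only numpy, scipy, OpenCV 4.12 (cv2) and the standard library are available. Lean on these libraries where they do the work, as an engineer would, in place of code of your own. Each camera call takes 0.05 s, during which the arm holds its last target. There are 200 camera calls.

## Working session

There is one attempt and no reset: what is moved stays moved. The work goes in short steps, Python scripts to look and compute and a tool call to move; the robot and the scene stay as the last step left them, time stands still between calls to the robot, and variables do not carry over. Pictures are saved under pics/ and viewed, at most 10 in all, crops included, and the job is handed in when it is done.

Besides the shell and the picture viewer there is one more tool, called after ">>>" as name(argument=value, ...), one argument or row to a line, values as JSON. carry_out: Moves the arm, as the interface text tells. Its arguments: {"type":"object","properties":{"deltas":{"type":"array"}},"required":["deltas"]}

```bash
ls; mkdir -p pics
python3 - <<'E'
from cell import ctrl
import cv2, numpy as np
for n in ("scene","side"):
    cv2.imwrite(f"pics/{n}0.png",ctrl.get_image(n)[:,:,::-1])
    c=ctrl.calibration(n); print(n,np.round(c["mtx"],1).tolist(),np.round(c["R"],3).tolist(),np.round(c["t"]).tolist())
s=ctrl.read_state();print(s, ctrl.grip_depth)
E
```

```text
pics
scene [[509.2, 0.0, 327.1], [0.0, 509.2, 239.2], [0.0, 0.0, 1.0]] [[0.198, 0.98, 0.01], [0.727, -0.14, -0.672], [-0.657, 0.14, -0.741]] [-93.0, -377.0, 1486.0]
side [[514.9, 0.0, 321.9], [0.0, 514.9, 240.6], [0.0, 0.0, 1.0]] [[0.722, -0.692, 0.002], [-0.517, -0.541, -0.664], [0.46, 0.478, -0.748]] [-411.0, 346.0, 947.0]
{'clock': 0.1, 'qpos': array([-0.06579588,  0.62922728,  0.03842234,  1.51824884, -0.02697702,
        0.99629657, -0.02000232]), 'qd': array([-0.00098812, -0.00108747, -0.00018333, -0.00146555, -0.00046934,
       -0.00059011, -0.00016683]), 'tau': array([ 3.65140630e-03, -5.64529252e+01,  1.23032581e+00, -1.93971133e+01,
        1.11524854e-02,  5.46943455e-03, -1.37002465e-05]), 'eef_pos': array([6.49454089e+02, 3.50000682e-02, 2.30503843e+02]), 'tool_rot': array([-3.13993005e+00,  2.09214390e-05,  1.57082097e+00]), 'force': array([ 0.72572546, -0.51050443,  0.50060882]), 'torque': array([ 0.05100859, -0.04020152,  0.04494853]), 'gripper_force': 0.0, 'width': 85.23576740485096} 18.700000000000003
```

View pics/scene0.png

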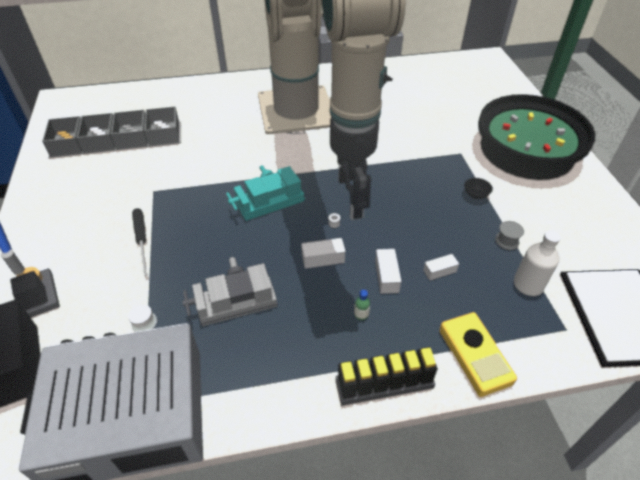

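View pics/side0.png

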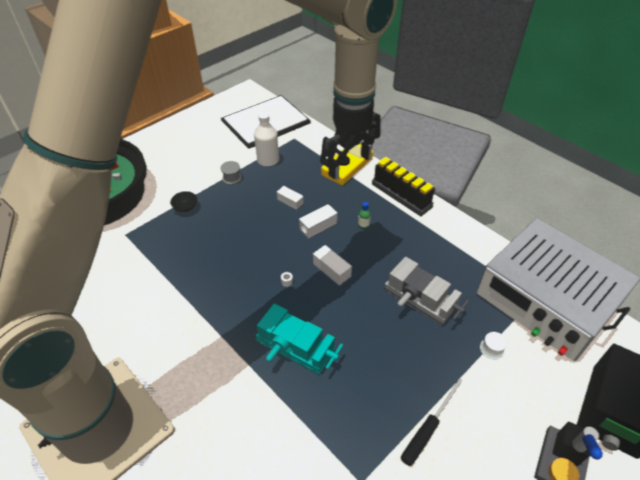

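Lookalikes for the spacer in the scene view are the white blocks at (323,252), (388,270) and (441,266). The last is clearly the smallest, so I choose that one. The grey vice is at (235,292); the turquoise one at (268,192) is a decoy. In the side view the spacer is at (290,197) and the vice pin at about (408,297).

```bash
cat > h.py <<'E'
import numpy as np, cv2
from scipy.optimize import minimize
from scipy.spatial.transform import Rotation as Ro
def proj(c,P):
    q=np.asarray(P,float)@np.array(c["R"]).T+np.array(c["t"]); q=q@np.array(c["mtx"]).T
    return q[:,:2]/q[:,2:]
def ray(c,uv,z):
    R=np.array(c["R"]);o=-R.T@np.array(c["t"]);d=R.T@np.linalg.solve(c["mtx"],[uv[0],uv[1],1])
    return o+d*(z-o[2])/d[2]
def box(p,h=(32,14,14)):
    x,y,a=p; s=np.array([[i,j,k] for i in(-1,1) for j in(-1,1) for k in(-1,1)])*h
    return s@Ro.from_euler('z',a).as_matrix().T+[x,y,h[2]]
def sil(c,P,S=4):
    m=np.zeros((480*S,640*S),np.uint8)
    cv2.fillConvexPoly(m,cv2.convexHull(np.round((proj(c,P)+.5)*S).astype(np.int32)),255)
    return cv2.resize(m,(640,480),interpolation=cv2.INTER_AREA)/255.
E
python3 - <<'E'
from h import *
from cell import ctrl
C={n:ctrl.calibration(n) for n in("scene","side")}
I={n:cv2.imread(f"pics/{n}0.png") for n in C}
M={}
for n,(u,v) in {"scene":(441,266),"side":(290,197)}.items():
    g=cv2.cvtColor(I[n],cv2.COLOR_BGR2GRAY)
    _,l=cv2.connectedComponents((g>105).astype(np.uint8)); M[n]=(l==l[v,u]).astype(float); print(n,M[n].sum())
p0=ray(C["scene"],(441,266),14)
f=lambda p:sum(np.abs(sil(C[n],box([p[0],p[1],p[2]/30]))-M[n]).sum() for n in C)
b=min((minimize(f,[p0[0],p0[1],30*a],method="Nelder-Mead",options=dict(initial_simplex=np.array([p0[0],p0[1],30*a])+np.array([[0,0,0],[6,0,0],[0,6,0],[0,0,8]]))) for a in np.arange(0,3.1,.5)),key=lambda r:r.fun)
p=b.x/[1,1,30];print(p,b.fun)
for n in C:
    o=proj(C[n],box(p))
    print(n,[np.abs(sil(C[n],box(p))-M[n]).sum()])
a=cv2.resize(I["scene"][240:290,415:470],None,fx=7,fy=7,interpolation=2)
bb=cv2.resize(I["side"][175:225,262:317],None,fx=7,fy=7,interpolation=2)
c=cv2.resize(I["scene"][250:325,180:290],None,fx=3.5,fy=3.5,interpolation=2)
d=cv2.resize(I["side"][250:325,370:480],None,fx=3.5,fy=3.5,interpolation=2)
k=min(c.shape[0],d.shape[0])
cv2.imwrite("pics/crops.png",np.vstack([np.hstack([a,bb]),np.hstack([c,d])]))
# vice collar rough
print(ray(C["scene"],(233,265),52),ray(C["side"],(407,297),52))
E
```

```text
scene 599.0
side 379.0
[650.05179945 210.912258     1.74563632] 132.76862745098038
scene [np.float64(67.70196078431371)]
side [np.float64(65.06666666666666)]
[ 596.14621777 -218.88887035   52.        ] [ 604.60908292 -221.61741375   52.        ]
```

View pics/crops.png

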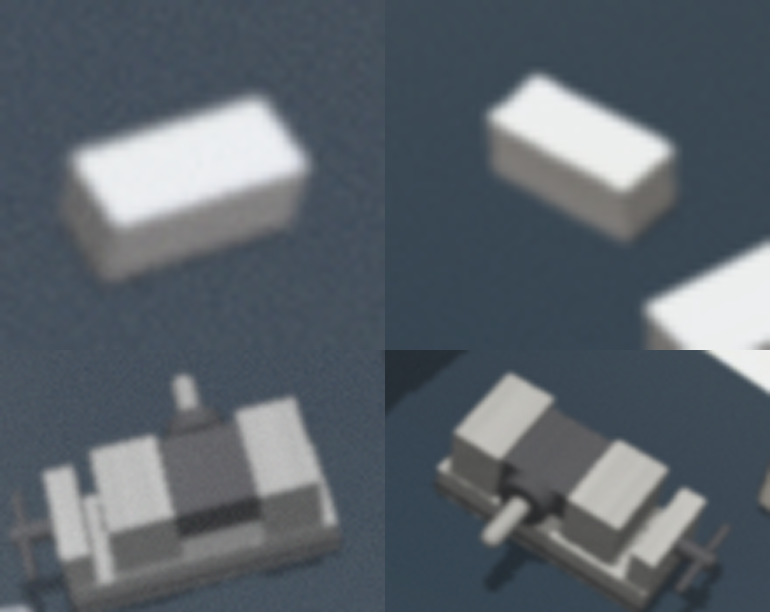

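The crops confirm the smallest block, with square sides. Its −y end, visible in both views, shows no dark bore, so the bore is probably in the +y end. The grey vice's pin points towards the robot. Next I look at the vice with the wrist camera.

Run:
```python
from h import *
from cell import ctrl
c=ctrl.calibration("wrist");R=np.array(c["R"]);print(np.round(c["mtx"],1).tolist(),np.round(R,3).tolist(),np.round(-R.T@np.array(c["t"])))
```

```text
[[384.0, 0.0, 314.9], [0.0, 384.0, 228.9], [0.0, 0.0, 1.0]] [[1.0, 0.001, -0.002], [0.002, -0.946, 0.324], [-0.002, -0.324, -0.946]] [649.  84. 375.]
```

>>> carry_out(
  deltas=[0,0,0,-0.044,-0.015,-0.006,-1,0,0,0,-0.044,-0.015,-0.006,-1,0,0,0,-0.044,-0.015,-0.006,-1,0,0,0,-0.044,-0.015,-0.006,-1,0,0,0,-0.044,-0.01,-0.006,-1,0,0,0,0,0,0,-1,0,0,0,0,0,0,-1],
)

```text
clock: 0.98
eef_pos: [580.0, -219.0, 260.9]
tool_rot: [-3.141, -0.001, 1.571]
force: [-0.1, 1.4, -1.3]
width: 85.3
gripper_force: 0.0
```

Run:
```python
from h import *
from cell import ctrl
c=ctrl.calibration("wrist");R=np.array(c["R"]);print(np.round(-R.T@np.array(c["t"])),ctrl.read_state()["eef_pos"])
im=ctrl.get_image("wrist")[:,:,::-1];cv2.imwrite("pics/w1.png",im)
np.savez("w1.npz",R=R,t=c["t"],mtx=c["mtx"])
```

```text
[ 579. -135.  405.] [ 579.99079839 -219.04394321  260.85824849]
```

View pics/w1.png

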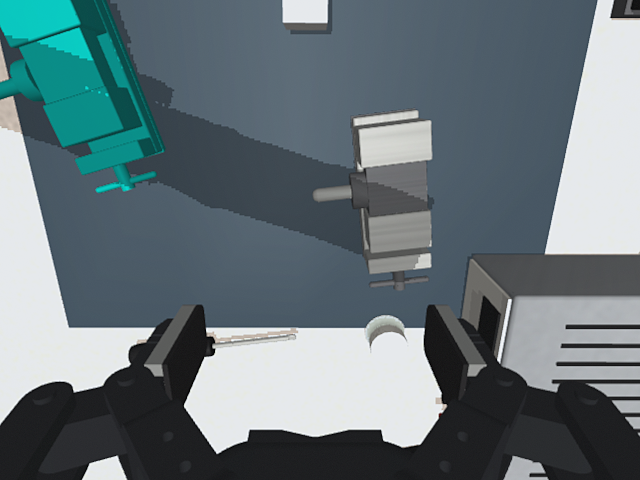

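Wrist view: the grey vice is at (395,195), with the pin's nose at (314,195) and the collar at about (353,192). I'll fit the pin next.

Run:
```python
from h import *
im=cv2.imread("pics/w1.png");c=np.load("w1.npz");c={k:c[k] for k in c}
g=cv2.cvtColor(im,cv2.COLOR_BGR2GRAY)
for r in range(182,206,2):print(r,g[r,308:360:2])
m=(g>95).astype(np.uint8);m[:,:305]=0;m[:,350:]=0;m[:180]=0;m[210:]=0
ys,xs=np.nonzero(m);print(xs.min(),len(xs))
# fit: pin (cylinder r 6.5, len 36) from collar (x,y,52), yaw
def pts(p):
    x,y,a=p;P=[]
    for s,r in((-36,2.5),(-34.5,5),(-31,6.5),(0,6.5)):
        for t in np.linspace(0,2*np.pi,16,endpoint=False):P.append([s,r*np.cos(t),r*np.sin(t)])
    return np.array(P)@Ro.from_euler('z',a).as_matrix().T+[x,y,52]
def f(p):
    s=sil(c,pts([p[0],p[1],p[2]/20]));s[:,350:]=0
    return np.abs(s-m).sum()
p0=ray(c,(352,192),52);q=np.array([p0[0],p0[1],0.])
b=min((minimize(f,q+[0,0,20*a],method="Nelder-Mead",options=dict(initial_simplex=q+[0,0,20*a]+np.array([[0,0,0],[4,0,0],[0,4,0],[0,0,5]]))) for a in(-.2,0,.2)),key=lambda r:r.fun)
print(b.x/[1,1,20],b.fun)
# vice top yaw: top jaw corners z=68
for uv in((358,130),(432,121),(431,159),(430,211),(429,249),(371,253),(361,167),(367,217)):print(uv,np.round(ray(c,uv,68),1))
```

```text
182 [71 71 71 71 70 70 71 70 71 69 70 70 70 70 69 70 69 68 69 69 66 35 79 75
 75 74]
184 [70 71 71 71 71 70 69 70 71 69 70 70 70 69 70 70 69 67 65 67 70 38 77 77
 79 78]
186 [ 71  72  71  70  69  68  69  68  68  67  65  69  70  75  85  88  92  96
 104 107 111  92  74  80  80  80]
188 [ 71  71  71  69  70  82  89  93  97 103 110 112 114 116 118 120 121 122
 123 124 126 113  66  83  81  82]
190 [ 71  69  68  84 115 122 124 125 126 127 128 129 131 132 133 135 135 136
 138 137 138 147  57  82  82  82]
192 [ 70  69  67 115 128 136 137 137 139 138 140 140 141 142 141 142 143 143
 143 145 145 154  63  81  81  82]
194 [ 70  68  79 123 132 140 139 140 140 141 141 141 142 144 144 143 143 143
 144 143 142 148  65  81  79  81]
196 [ 70  69  71 121 129 138 137 137 138 137 138 137 136 134 132 130 128 128
 127 126 125 125  61  79  79  79]
198 [ 70  68  68 109 120 130 128 126 125 123 124 123 120 118 118 117 114 107
  98  86  85  99  39  76  75  75]
200 [ 69  70  69  79 101 113 113 110 107  98  91  86  81  76  70  67  65  65
  66  67  68  64  35  75  72  72]
202 [69 69 70 69 68 79 69 66 64 66 67 67 68 68 69 68 69 68 68 68 67 71 36 74
 71 72]
204 [71 70 70 69 70 69 69 69 70 69 70 69 70 69 68 67 67 68 68 68 69 70 41 67
 68 67]
313 442
[ 6.13014240e+02 -2.18321183e+02  1.10550017e-01] 54.76862745098039
(358, 130) [ 615.8 -161.2   68. ]
(432, 121) [ 678.2 -153.7   68. ]
(431, 159) [ 680.5 -185.7   68. ]
(430, 211) [ 684.3 -233.    68. ]
(429, 249) [ 687.  -270.3   68. ]
(371, 253) [ 632.4 -274.5   68. ]
(361, 167) [ 619.7 -192.8   68. ]
(367, 217) [ 627.  -238.8   68. ]
```

>>> carry_out(
  deltas=[0,0,0,0.044,0.007,0,-1,0,0,0,0.044,0.007,0,-1,0,0,0,0.044,0.007,0,-1,0,0,0,0.044,0.007,0,-1,0,0,0,0.044,0.007,0,-1,0,0,0,0.044,0.007,0,-1,0,0,0,0.044,0.007,0,-1,0,0,0,0.044,0.007,0,-1,0,0,0,0.044,0.007,0.01,-1,0,0,0,0.044,0.007,0.01,-1,0,0,-10,0,0,0,-1,0,0,0,0,0,0,-1],
)

```text
clock: 2.52
eef_pos: [649.0, 222.3, 240.6]
tool_rot: [-3.14, -0.001, 1.747]
force: [-0.5, -0.5, -0.4]
width: 85.6
gripper_force: 0.0
```

Run:
```python
from h import *
from cell import ctrl
c=ctrl.calibration("wrist");s=ctrl.read_state();print(s["eef_pos"],s["tool_rot"])
im=ctrl.get_image("wrist")[:,:,::-1];cv2.imwrite("pics/w2.png",im)
g=cv2.cvtColor(im,cv2.COLOR_BGR2GRAY)
uv=proj(c,[[650,211,14]])[0];print(uv)
_,l=cv2.connectedComponents((g>100).astype(np.uint8));k=l[int(uv[1]),int(uv[0])];m=(l==k).astype(float);print(k,m.sum())
f=lambda p:np.abs(sil(c,box([p[0],p[1],p[2]/30]))-m).sum()
q=np.array([650,211,1.7456*30])
b=minimize(f,q,method="Nelder-Mead",options=dict(initial_simplex=q+np.array([[0,0,0],[5,0,0],[0,5,0],[0,0,4]])))
print(b.x/[1,1,30],b.fun)
u,v=np.int32(uv);cv2.imwrite("pics/w2c.png",cv2.resize(im[max(0,v-60):v+60,max(0,u-80):u+80],None,fx=4,fy=4,interpolation=2))
```

```text
[648.96357112 222.27219836 240.57986127] [-3.14022847e+00 -7.29162676e-04  1.74719932e+00]
[314.92160939 198.84682787]
222 2127.0
[651.5470495  205.74759257   1.73553305] 103.80000000000001
```

View pics/w2c.png

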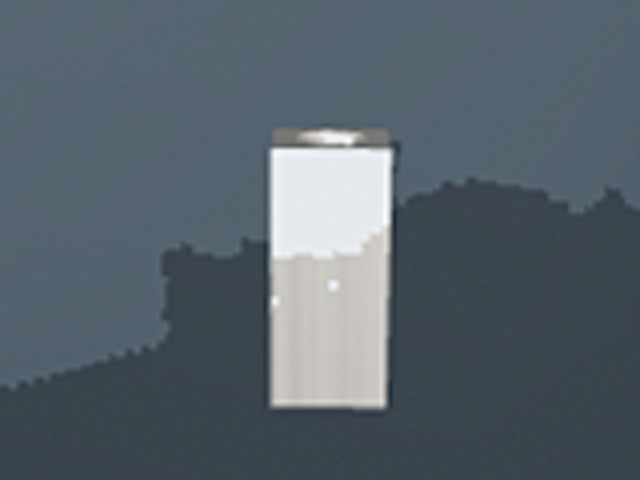

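The +y end, at the top of the crop around (330,137), shows the round bore mouth, so the bore is in the +y end. I'll compute the middle from the top-face corners.

Run:
```python
from h import *
from cell import ctrl
c=ctrl.calibration("wrist")
P=[ray(c,((u-1.5)/4+234,(v-1.5)/4+138),28) for u,v in((271,149),(392,149),(387,407),(270,407))]
print(np.round(P,1),np.mean(P,0)); d=(P[0]+P[1]-P[2]-P[3])/2;print(np.linalg.norm(d),np.arctan2(d[1],d[0]))
s=ctrl.read_state();print(Ro.from_euler('xyz',s["tool_rot"]).inv().apply(np.mean(P,0)-s["eef_pos"]))
```

```text
[[633.4 233.7  28. ]
 [661.4 238.6  28. ]
 [672.2 174.9  28. ]
 [643.7 169.9  28. ]] [652.68025805 204.27546091  28.        ]
64.57723201405754 1.7347375536785314
[-17.05881277   0.54412714 212.9379484 ]
```

>>> carry_out(
  deltas=[0,0,0.7,-0.017,0.0005,0.045,-1,0,0,0,0,0,0.05,-1,0,0,0,0,0,0.05,-1,0,0,0,0,0,0.05,-1,0,0,0,0,0,0.03,-1,0,0,0,0,0,0.01,-1,0,0,0,0,0,0,-1,0,0,0,0,0,0,1,0,0,0,0,0,0,1,0,0,0,0,0,0,1,0,0,0,0,0,0,1,0,0,0,0,0,0,1],
)

```text
clock: 4.08
eef_pos: [654.3, 203.6, 7.4]
tool_rot: [3.14, -0.0, 1.733]
force: [-0.8, -0.7, 6.0]
width: 26.6
gripper_force: 60.5
```

>>> carry_out(
  deltas=[0,0,0,0,0,-0.04,1,0,0,0,0,0,-0.05,1,0,0,0,-0.0405,-0.0206,-0.05,1,0,0,0,-0.0405,-0.0206,0,1,0,0,0,-0.0405,-0.0206,0,1,0,0,0,-0.0405,-0.0206,0,1,0,0,0,-0.0405,-0.0206,0,1,0,0,0,-0.0405,-0.0206,0,1,0,0,0,-0.0405,-0.0206,0,1,0,0,0,-0.0405,-0.0206,0,1,0,0,0,-0.0405,-0.0206,0,1,0,0,0,-0.0405,-0.0206,0,1],
)

```text
clock: 5.58
eef_pos: [515.7, -227.6, 142.3]
tool_rot: [-3.141, -0.0, 1.733]
force: [-0.6, -0.6, -1.7]
width: 26.9
gripper_force: 59.8
```

>>> carry_out(
  deltas=[0,0,9.3,0,0,0,1,0,0,9.3,0,0,0,1,0,0,9.3,0,0,0,1,0,0,9.3,0,0,0,1,0,0,9.3,0,0,0,1,0,0,9.3,0,0,0,1,0,0,9.3,0,0,0,1,0,0,9.3,0,0,0,1,0,0,9.3,0,0,0,1,0,0,9.3,0,0,0,1,0,0,0,0,0,0,1,0,0,0,0,0,0,1],
)

```text
clock: 7.08
eef_pos: [516.5, -226.1, 142.4]
tool_rot: [-3.141, 0.0, 0.113]
force: [0.2, 0.8, -0.2]
width: 26.7
gripper_force: 59.8
```

Run:
```python
from h import *
from cell import ctrl
c=ctrl.calibration("wrist");s=ctrl.read_state();print(s["eef_pos"],s["tool_rot"],s["qpos"],s["force"],s["width"])
im=ctrl.get_image("wrist")[:,:,::-1];cv2.imwrite("pics/w3.png",im)
np.savez("w3.npz",R=c["R"],t=c["t"],mtx=c["mtx"])
```

```text
[ 516.49772963 -226.11747194  142.36911045] [-3.14123873e+00  4.11530046e-04  1.12796225e-01] [ 0.11240133  0.65410577  0.39191035  1.8554537  -0.36735255  0.70408591
 -0.74323342] [ 0.19722252  0.82071664 -0.18174302] 26.711627042201485
```

View pics/w3.png

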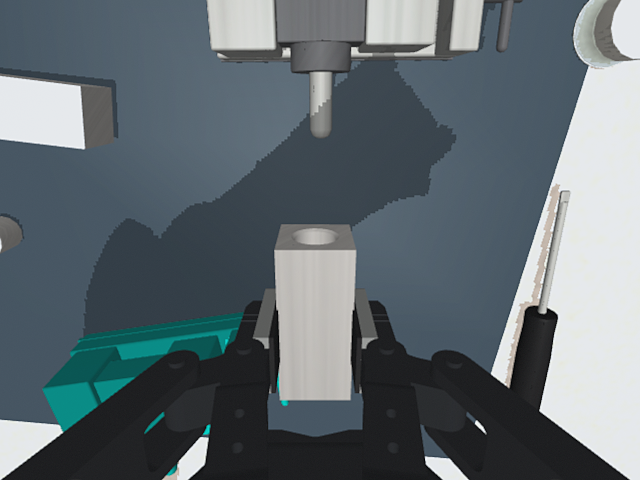

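Wrist view: the bore mouth at (316,238) faces the pin. The pin's nose is at (320,137) and the collar at (320,70). The turquoise decoy is at the lower left, with its edge running (80,340)–(245,317).

Run:
```python
from h import *
from cell import ctrl
c=np.load("w3.npz");c={k:c[k] for k in c};s=ctrl.read_state()
T=Ro.from_euler('xyz',s["tool_rot"]);t=lambda X:np.round(T.inv().apply(np.array(X)-s["eef_pos"]),1)
g=cv2.cvtColor(cv2.imread("pics/w3.png"),cv2.COLOR_BGR2GRAY)
def ed(r,a,b):
    d=np.diff(cv2.GaussianBlur(g[r-1:r+2].astype(np.float32),(3,3),0)[1,a:b]);return a+np.argmax(d)+.5,a+np.argmin(d)+.5
for r in(85,95,105,115,125):
    e=ed(r,303,338);print("pin",r,e,t(ray(c,((e[0]+e[1])/2,r),52)))
print("nose",t(ray(c,(320,137),47)),"collar top edge",t(ray(c,(320,72),65)))
for r in(260,300,340):
    e=ed(r,272 if r<280 else 268,362);print("sp",r,e)
for uv in((275.5,251),(356,250),(352,399.5),(278.5,399.5)):print("sp top",t(ray(c,uv,163)))
for uv in((275.5,225),(355,224.5)):print(t(ray(c,uv,163)))
for uv in((245,317),(80,340),(45,385)):print("teal68",np.round(ray(c,uv,68)),t(ray(c,uv,68)),"z20",t(ray(c,uv,20)))
```

```text
pin 85 (np.float64(310.5), np.float64(330.5)) [89.5  2.6 90.4]
pin 95 (np.float64(310.5), np.float64(330.5)) [84.1  2.7 90.4]
pin 105 (np.float64(310.5), np.float64(322.5)) [78.6  0.4 90.4]
pin 115 (np.float64(309.5), np.float64(305.5)) [73.  -4.9 90.4]
pin 125 (np.float64(310.5), np.float64(330.5)) [67.3  2.8 90.4]
nose [59.9  2.6 95.4] collar top edge [95.6  2.2 77.4]
sp 260 (np.float64(274.5), np.float64(355.5))
sp 300 (np.float64(275.5), np.float64(353.5))
sp 340 (np.float64(278.5), np.float64(351.5))
sp top [ 32.4 -14.1 -20.5]
sp top [ 32.8  13.9 -20.6]
sp top [-31.9  14.6 -20.5]
sp top [-32.  -14.9 -20.5]
[ 41.9 -13.8 -20.5]
[ 42.2  13.2 -20.6]
teal68 [ 459. -186.   68.] [-53.2 -46.   74.5] z20 [-83.1 -56.  122.5]
teal68 [428. -78.  68.] [ -71.1 -157.5   74.5] z20 [-105.  -192.   122.5]
teal68 [388. -50.  68.] [-108.2 -189.4   74.5] z20 [-150.2 -230.9  122.6]
```

Run:
```python
from h import *
from cell import ctrl
c=np.load("w3.npz");c={k:c[k] for k in c};s=ctrl.read_state()
T=Ro.from_euler('xyz',s["tool_rot"])
# object axes as tool: x fwd(bore), y right(tool y), z down
O=np.array([[32,-14,-14],[32,14,-14],[-32,14,-14],[-32,-14,-14],[32,-14,14],[32,14,14]],float)
uv=np.array([[275.5,251],[356,250],[352,399.5],[278.5,399.5],[275.5,225],[355,224.5]])
W=T.apply(O+[0.3,0,-6.6])+s["eef_pos"];print(np.round(proj(c,W),1))
n,rv,tv,e=cv2.solvePnPGeneric(O,uv,c["mtx"],None)
for r,t,ee in zip(rv,tv,e):
    Rw=c["R"].T@cv2.Rodrigues(r)[0];p=c["R"].T@(t.ravel()-c["t"])
    print(T.inv().apply(p-s["eef_pos"]),(T.inv()*Ro.from_matrix(Rw)).as_rotvec(True),ee)
im=cv2.imread("pics/w3.png")[210:280,255:375];cv2.imwrite("pics/w3c.png",cv2.resize(im,None,fx=6,fy=6,interpolation=2))
```

```text
[[275.8 251.4]
 [356.4 251.5]
 [350.5 399.1]
 [280.8 399. ]
 [282.3 225.8]
 [349.5 225.9]]
[ 2.35370754 -0.20449347 -9.81322641] [ 0.37554406  1.18582645 -0.02629354] [2.34580287]
```

View pics/w3c.png

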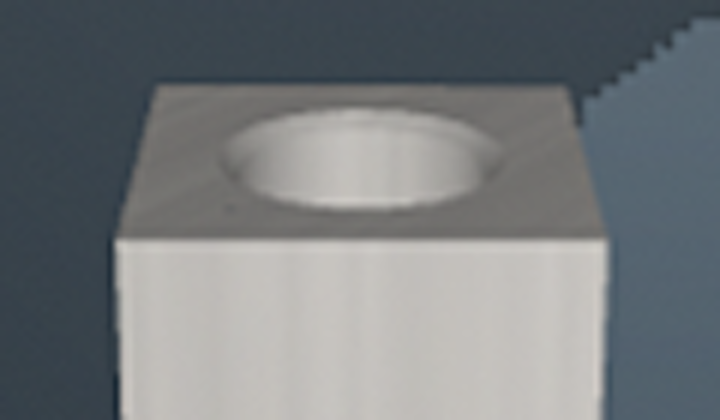

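The crop shows the bore mouth centred in the end face and the corners where an untilted grip would put them. The pin axis lies 2.6 mm to tool +y. Now I descend and line up.

>>> carry_out(
  deltas=[0,0,0,0,0.0026,0.04,1,0,0,0,0,0,0.04,1,0,0,0,0,0,0.017,1,0,0,0,0,0,0,1,0,0,0,0,0,0,1],
)

```text
clock: 7.75
eef_pos: [517.8, -229.6, 46.8]
tool_rot: [3.14, -0.002, 0.11]
force: [0.3, -1.2, -1.3]
width: 26.7
gripper_force: 59.8
```

Run:
```python
from h import *
from cell import ctrl
c=ctrl.calibration("wrist");s=ctrl.read_state();print(s["eef_pos"],s["tool_rot"],s["force"])
im=ctrl.get_image("wrist")[:,:,::-1]
cv2.imwrite("pics/w4.png",cv2.resize(im[60:270,240:400],None,fx=2.8,fy=2.8,interpolation=2))
np.savez("w4.npz",R=c["R"],t=c["t"],mtx=c["mtx"])
T=Ro.from_euler('xyz',s["tool_rot"])
for x in(61,97):print(proj(c,T.apply([[x,0,-6.6],[x,6.5,-6.6],[x,-6.5,-6.6]])+s["eef_pos"]))
```

```text
[ 517.82820743 -229.56540382   46.76163852] [ 3.14045902e+00 -1.92222490e-03  1.10037292e-01] [ 0.3143889  -1.1654927  -1.27879107]
[[315.81943054 162.21342591]
 [333.98218022 162.23439629]
 [297.65706137 162.19245597]]
[[316.02282957  52.02051459]
 [335.8771206   52.04217615]
 [296.16899323  51.99885352]]
```

View pics/w4.png

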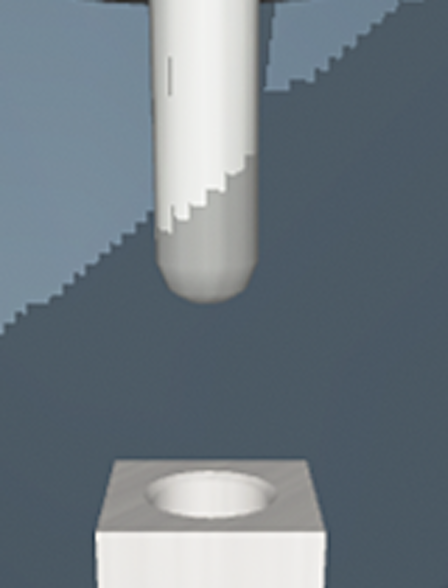

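Crop: the nose centre line is at about (207,270) and the bore centre at (212,495), so the pin is 0.5 mm to the left. I correct that and the height, then start inserting.

>>> carry_out(
  deltas=[0,0,-0.4,0,-0.0005,0.0014,1,0,0,0,0,0,0,1,0,0,0,0.01,0,0,1,0,0,0,0.01,0,0,1,0,0,0,0.006,0,0,1,0,0,0,0.004,0,0,1,0,0,0,0.004,0,0,1,0,0,0,0.004,0,0,1,0,0,0,0,0,0,1],
)

```text
clock: 8.93
eef_pos: [555.1, -224.0, 44.2]
tool_rot: [3.141, -0.001, 0.117]
force: [-0.0, 0.1, -2.0]
width: 26.8
gripper_force: 59.8
```

Run:
```python
from cell import ctrl
import numpy as np
s=ctrl.read_state();print(np.round(s["eef_pos"],2),np.round(s["tool_rot"],4),s["force"],s["torque"])
```

```text
[ 555.1  -224.04   44.21] [ 3.1413e+00 -6.0000e-04  1.1710e-01] [-0.03315637  0.08517703 -1.99979761] [ 0.00197916 -0.10073989 -0.02456431]
```

>>> carry_out(
  deltas=[0,0,0,0,0,-0.001,1,0,0,0,0.005,0,0,1,0,0,0,0.005,0,0,1,0,0,0,0.005,0,0,1,0,0,0,0.004,0,0,1,0,0,0,0,0,0,1],
)

```text
clock: 9.68
eef_pos: [573.9, -221.6, 45.1]
tool_rot: [3.142, -0.0, 0.117]
force: [-0.1, 0.1, -1.3]
width: 26.8
gripper_force: 59.8
```

>>> carry_out(
  deltas=[0,0,0,0.002,0,0,1,0,0,0,0.002,0,0,1,0,0,0,0.002,0,0,1,0,0,0,0,0,0,1],
)

```text
clock: 10.18
eef_pos: [579.0, -221.1, 45.1]
tool_rot: [-3.141, 0.001, 0.117]
force: [-0.9, 0.3, -0.0]
width: 26.6
gripper_force: 59.9
```

>>> carry_out(
  deltas=[0,0,0,0.001,0,0,1,0,0,0,0.001,0,0,1,0,0,0,0,0,0,1],
)

```text
clock: 10.55
eef_pos: [579.0, -221.1, 44.8]
tool_rot: [-3.14, 0.004, 0.116]
force: [-6.8, -0.1, 1.8]
width: 26.7
gripper_force: 60.2
```

>>> carry_out(
  deltas=[0,0,0,0.001,0,0,1,0,0,0,0.001,0,0,1,0,0,0,0,0,0,1,0,0,0,0,0,0,1],
)

```text
clock: 11.05
eef_pos: [579.0, -221.1, 44.6]
tool_rot: [-3.139, 0.007, 0.116]
force: [-9.6, -1.1, 3.3]
width: 26.6
gripper_force: 60.4
```

Run:
```python
from h import *
from cell import ctrl
s=ctrl.read_state();print(np.round(s["eef_pos"],2),s["force"],s["torque"])
a=ctrl.get_image("wrist")[0:260,220:420,::-1];b=ctrl.get_image("side")[250:325,370:480,::-1]
a=cv2.resize(a,None,fx=2,fy=2);b=cv2.resize(b,(390,260),interpolation=2);b=np.vstack([b,np.zeros((260,390,3),np.uint8)])
cv2.imwrite("pics/h1.png",np.hstack([a,b]))
```

```text
[ 578.95 -221.12   44.58] [-9.64123765 -1.06544765  3.31916262] [-0.12918081  1.93550602  0.09031321]
```

View pics/h1.png

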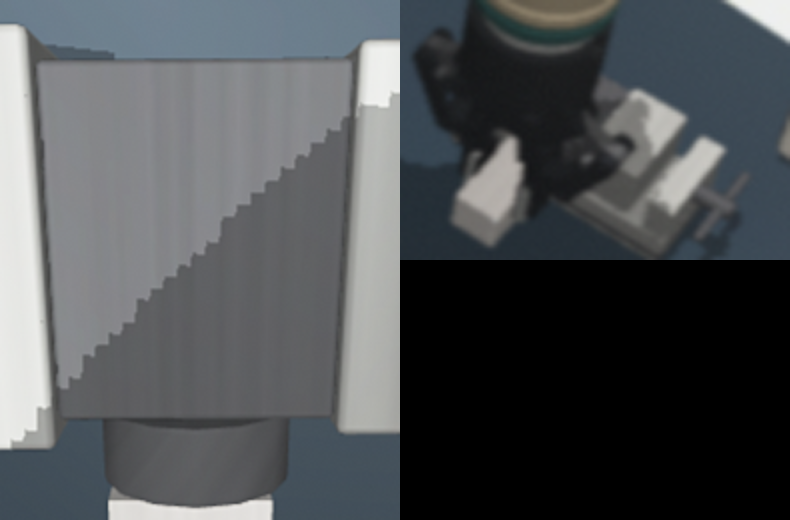

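The wrist view shows the spacer's end face against the collar at (190,500), so it is home. I withdraw and lift.

>>> carry_out(
  deltas=[0,0,0,-0.006,0,0,1,0,0,0,-0.006,0,0,1,0,0,0,-0.008,0,0,1,0,0,0,-0.01,0,0,1,0,0,0,-0.01,0,0,1,0,0,0,-0.01,0,0,1,0,0,0,-0.015,0,0,1,0,0,0,0,0,-0.04,1,0,0,0,0,0,-0.05,1,0,0,0,0,0,-0.05,1,0,0,0,0,0,-0.05,1,0,0,0,0,0,0,1],
)

```text
clock: 12.65
eef_pos: [520.3, -229.8, 239.0]
tool_rot: [3.138, -0.007, 0.116]
force: [-0.3, -0.5, -1.7]
width: 27.1
gripper_force: 59.8
```

Run:
```python
from cell import ctrl
s=ctrl.read_state();print(s["eef_pos"],s["qpos"],s["force"])
```

```text
[ 520.33852256 -229.79226566  238.99920634] [ 0.06222369  0.53596758  0.46963978  1.75674815 -0.29812165  0.91136904
 -0.79655896] [-0.29728055 -0.530966   -1.65580064]
```

>>> carry_out(
  deltas=[0,0,0,0.013,-0.045,-0.004,1,0,0,0,0.013,-0.045,-0.004,1,0,0,0,0.013,-0.045,-0.004,1,0,0,0,0.013,-0.045,-0.004,1,0,0,0,0.013,-0.045,-0.004,1,0,0,-10,0,0,0,1,0,0,-10,0,0,0,1,0,0,-10,0,0,0,1,0,0,-10,0,0,0,1,0,0,-10,0,0,0,1,0,0,-10,0,0,0,1,0,0,-10,0,0,0,1],
)

```text
clock: 14.15
eef_pos: [555.8, 2.7, 253.6]
tool_rot: [-3.139, 0.0, 1.344]
force: [-0.1, -0.3, -1.7]
width: 26.8
gripper_force: 59.8
```

>>> carry_out(
  deltas=[0,0,-10,0,0,0,1,0,0,-3,0,0,0,1,0,10,0,0,0,0,1,0,10,0,0,0,0,1,0,10,0,0,0,0,1,0,0,0,0,0,0,1],
)

```text
clock: 14.9
eef_pos: [555.7, -3.3, 251.7]
tool_rot: [-3.135, -0.523, 1.552]
force: [0.0, 1.1, -1.0]
width: 26.6
gripper_force: 59.8
```

Run:
```python
from cell import ctrl
s=ctrl.read_state();print(s["eef_pos"],s["tool_rot"],s["qpos"],s["force"])
```

```text
[555.68415522  -3.33109559 251.7037787 ] [-3.1352196  -0.52290032  1.55185486] [ 0.36461176  0.5638707  -0.15775216  1.73715017 -0.50228817  1.02866316
  0.51139986] [ 0.0470234   1.10835987 -0.97486152]
```

>>> carry_out(
  deltas=[0,10,0,0,0,0,1,0,10,0,0,0,0,1,0,10,0,0,0,0,1,0,0,0,0,0,0,1],
)

```text
clock: 15.4
eef_pos: [555.7, 1.0, 250.7]
tool_rot: [-3.125, -1.047, 1.548]
force: [-0.3, 1.0, -1.7]
width: 26.8
gripper_force: 59.9
```

Run:
```python
from cell import ctrl
s=ctrl.read_state();print(s["eef_pos"],s["tool_rot"],s["qpos"],s["force"])
```

```text
[555.70121118   1.01821178 250.71726719] [-3.12511473 -1.04678314  1.54782486] [ 0.64768285  0.81124193 -0.32411479  1.68729945 -0.75913213  1.25817357
  0.82214995] [-0.31742601  1.02389737 -1.74645229]
```

>>> carry_out(
  deltas=[0,10,0,0,0,0,1,0,10,0,0,0,0,1,0,9,0,0,0,0,1,0,0,0,0,0,0,1],
)

```text
clock: 15.9
eef_pos: [556.3, 4.4, 252.4]
tool_rot: [-2.854, -1.551, 1.28]
force: [0.1, 0.4, -1.0]
width: 26.7
gripper_force: 59.9
```

Run:
```python
from cell import ctrl
from h import Ro
s=ctrl.read_state();print(s["eef_pos"],Ro.from_euler('xyz',s["tool_rot"]).as_matrix().round(3),s["qpos"],s["force"])
```

```text
[556.25849066   4.35511171 252.44127364] [[ 0.006  1.     0.002]
 [ 0.019 -0.002  1.   ]
 [ 1.    -0.006 -0.019]] [ 0.7733312   1.1151113  -0.45299117  1.62095453 -0.88562299  1.4854249
  0.97345144] [ 0.07927298  0.4035368  -1.0138707 ]
```

>>> carry_out(
  deltas=[0,0,0,-0.015,0,0,1,0,0,0,-0.015,0,0,1,0,0,0,-0.015,0,0,1,0,0,0,-0.005,0,0,1,0,0,0,0,0,0,1,0,0,0,0,0,0,1,0,0,0,0,0,0,1,0,0,0,0,0,0,1],
)

```text
clock: 16.9
eef_pos: [557.2, 1.9, 205.4]
tool_rot: [3.118, -1.553, 1.589]
force: [0.6, 0.7, -1.7]
width: 26.6
gripper_force: 59.9
```

Run:
```python
from cell import ctrl
from h import *
s=ctrl.read_state();print(s["eef_pos"],Ro.from_euler('xyz',s["tool_rot"]).as_matrix()[2].round(3),abs(s["qd"]).max(),s["force"],s["gripper_force"])
a=ctrl.get_image("scene")[:,:,::-1];b=ctrl.get_image("wrist")[:,:,::-1]
cv2.imwrite("pics/f.png",np.hstack([cv2.resize(a[100:400,150:450],(400,400)),cv2.resize(b,(400,400))]))
```

```text
[557.22297969   1.93069773 205.42946579] [ 1.     0.    -0.018] 0.0031772977122534896 [ 0.586527    0.65246748 -1.66229366] 59.92733761668205
```

View pics/f.png

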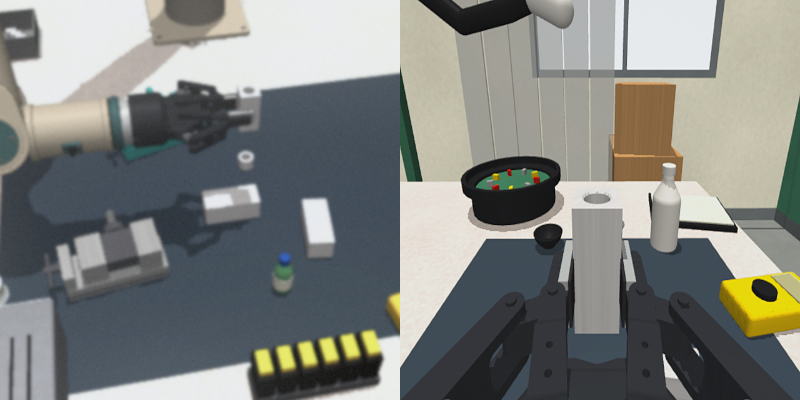

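The spacer is upright with the bore up: its mouth shows at (249,92) in the scene view and (597,197) in the wrist view. Nothing touches it and it is still.

```bash
python3 -c "
from cell import ctrl
print(ctrl.finish_job())"
```

```text
the job is handed in; nothing more can be done
None
```

The job is handed in: the spacer's bored end went fully home against the pin's collar, and the gripper now holds it bore-up, upright and still, about 20 cm above the bench and touching nothing else.

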